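Open the image printer's media drawer and hold its sprung tension arm back

ROBOT

A 7-joint arm with a two-finger parallel gripper is mounted at the origin on the work surface. World frame = base frame: x ahead of the robot, y to its left, z up, the work surface at z = 0. Lengths are in m, angles in rad, forces in N, time in s.
With the tool pointing down it reaches from about 0.425 to 0.875 m from the base axis. Payload 4.7 kg.
Tool frame: the origin (TCP) lies at the very end of the fingers, on their centre line; the grasp point (between the pads) lies 19 mm behind it (grip_point_offset is the distance from the TCP to the grasp point, in m); x points along the fingers, z is the direction in which the jaws open and shut, and the axes are right-handed (so a half turn about x gives the same grasp; the last joint's range is limited). The gripper opens to 87 mm and grips with 3 to 60 N. Pads are 19 mm wide; open, the fingers measure 117 mm over their backs; the gripper's body (75 mm by 190 mm) begins 51 mm behind the grasp point.
Start: joints at [1.224, 0.321, -0.07, 1.45, 0.023, 1.371, -0.057], TCP at [0.229, -0.608, 0.223] pointing down, gripper open.
Joint ranges: [-2.86, 2.86], [-0.3, 2.09], [-1.38, 1.24], [0.06, 2.45], [-1.56, 4.7], [0.09, 2.05], [-2.69, 2.69]. Speed limits (rad/s): [2.57, 2.57, 3.14, 3.14, 3.14, 3.14, 3.14].

INTERFACE

Orientations are given as a rotation vector (axis times angle).
In Python, from bench import get_state, get_image, calibration, close_job, grip_point_offset gives the robot as it stands.
- The arm moves only by the tool play_rows, never from a script. Its argument "targets" is a list of rows, each an object with "claw": the closure, from 0 (fully open) to 1 (shut); "linear": the shift along the tool's x, y, z as a fraction of full scale, a list of three; "rotation": the turn, a rotation vector about the tool's x, y, z as a fraction of full scale, a list of three. In form: [{"claw": claw, "linear": [x, y, z], "rotation": [wx, wy, wz]}, ...]. A call has 1 to 10 rows; each row shifts and turns the pose as measured when the row begins, along the tool's axes as they then stand; what a row does not reach is not made up. Full scale, the value 1, is 2.5 cm for a shift and 90 degrees for a turn. A row lasts 1/12 s, in which the tool goes at most 41.7 mm and 7.16 degrees, less where a joint would pass 70% of its speed; a pose out of reach is approached as far as the arm can. A call with a number of a shift or a turn outside -1 to 1 is refused whole. A call with a gripper value outside its range is refused whole. The fingers move at their own pace and stop on an object; "newtons" is the grip in N (left out, the last holds). Time passes only in rows, so rows that do not move let the fingers close. It gives the time, the measured TCP pose, the force and the opening at its end, in the units of the state.
- get_state(): the state, without advancing time (a new reading comes with each control period).
- get_image(name): name is "scene" or "top" or "wrist"; returns the picture (420x560x3 uint8, blue, green, red); there is no depth.
- calibration(name): a dict with "fx", "fy", "cx", "cy" (pixels), "rvec" (rotation vector, rad) and "tvec" (3), from world to camera coordinates, as OpenCV has them; the wrist camera has in their place "hand_eye" (4x4, takes a point from camera to tool coordinates, whose origin is the TCP and whose axes are the tool frame's). Camera axes: x right, y down, z forward; pixel columns grow to the right and rows downward; lengths in m; the calibration is good to about 2 mm. The wrist camera is an equidistant fisheye: a pixel r from the principal point sees the ray r / f radians off the axis. A picture is of the moment at which its call begins: read the wrist's pose just before it. calibration takes no time and is no camera call.
- close_job(): hands the job in, once; it reports no verdict.
The state is a dict: "time": time; "joint_positions": joint angles; "qd": joint speeds; "joint_torque": joint torques, N m; "position": TCP position; "tool_rot": TCP orientation; "ft_force": force on the tool from outside, world axes, zero at the start; "torque": the same for the moment, N m; "grip_width": opening from 0.0 (shut) to 1.0 (fully open).
Only numpy, scipy, OpenCV 4.12 (cv2) and the standard library are available. Lean on these libraries where they do the work, as an engineer would, in place of code of your own. Each camera call takes 0.05 s, during which the arm holds its last target. There are 200 camera calls.

TASK

Pull the media drawer of the white image printer out to its stop. Then push the sprung tension arm inside it (the swinging steel lever with the upright black roller) over towards the middle of the drawer until it is well past its ratchet click, and hold it there against its spring: finish with the fingers still on it, not letting go. Leave the drawer fully out and the other things on the bench where they are.

Things in the scene. Friction and masses are not known exactly. Their poses are not given: they have to be found in the camera images.
- printer_front (a point): Fixed white housing 240 deep (x) x 250 wide (y) x 115 mm tall with one grey-fronted drawer and a steel bar handle (the white box beside it, of like size, has round knobs and no drawer). This point: middle of the lower front edge of the housing. The printer axes: -x is its front, towards the robot (the drawer slides out along -x), +y is on the left seen from the robot, z up.
- drawer (a joint): How far the drawer is out, m: 0 shut, 0.13 at its stop. Slides along the printer's -x with about 3 N of friction plus drag and stays where left. Inside it is 198 mm wide, floor 22 mm above the bench, side walls up to 46 mm; front panel 12 mm thick, its top 101 mm above the bench.
- drawer_handle (a point): Middle of the drawer's handle: a level steel bar along the printer's y, 11 mm thick, 110 mm long, held 40 mm in front of the front panel by two stems 45 mm either side of the middle; 86 mm above the bench. The tension arm swings about an upright axis fixed in the drawer 177 mm behind this point (printer +x). Moves with the drawer; axes as the printer's.
- tension_arm (a joint): Swing q, rad: 0 at rest, 0.95 at its hard stop. In the printer's axes the roller is at swing axis + 80 mm x (-cos(0.75-q), -sin(0.75-q)): at rest on the -y side; pushing it to +y raises q. A spring drives it back: about 3 N at the roller at 0, 8 N at 0.8. The pawl adds up to 3 N from 0.25 to 0.42, then drops behind the tooth by 0.59 (the click). It does not lock: let go, the arm springs back.
- roller (a point): Middle of the arm's upright roller: black, 16 mm across, 80 mm from the swing axis, 46 to 88 mm above the bench (this point 67 mm), on a flat steel lever 12 mm wide (36 to 46 mm above the bench). Inside the housing while the drawer is shut, open from above once it is out. A fixed cardboard core 36 mm across, top 62 mm up, stands 50 mm behind the front panel, 73 mm to +y of the drawer's middle.
- gel_bottle: slim white bottle, 40 mm across, 130 mm tall, standing between the two units; origin under its centre. Bystander.
- bowl: steel bowl, 120 mm across, 45 mm tall; origin under its centre. Bystander.
- glove_box: cardboard carton 220 x 120 x 70 mm; origin under its centre. Bystander.
- camera_head: small white camera head with black lens, body 90 x 50 x 50 mm; origin under its centre. Bystander.
- spare_core: cardboard tube standing upright, 50 mm across, 60 mm tall; origin under its centre. Bystander.
- jar: glass jar, 56 mm across, 70 mm tall; origin under its centre. Bystander.
- lens_case: flat black case 50 x 90 x 30 mm lying on the printer's top; origin under its centre. Bystander.

How it is judged:
By the outcome, as a careful person would: the job done as asked, in the order asked, and still so for the second after the job is handed in, while the arm keeps its last pose, push and grip.
It also fails if it takes over 48 s, if anything falls off the work surface, if the arm or the gripper's body presses on something with over 40 N, if the wrist force passes 120 N, or if a joint passes its speed limit or range.

## Working session

There is one attempt and no reset: what is moved stays moved. The work goes in short steps, Python scripts to look and compute and a tool call to move; the robot and the scene stay as the last step left them, time stands still between calls to the robot, and variables do not carry over. Pictures are saved under pics/ and viewed, about 8 in all and at most 12, crops included, and the job is handed in when it is done.

Besides the shell and the picture viewer there is one more tool, called as name(argument=value, ...) on one line, values as JSON. play_rows: Moves the arm, as the interface text tells. Shift numbers are shares of 2.5 cm and turn numbers shares of 90 degrees, none past 1 either way. Its arguments: {"type":"object","properties":{"targets":{"type":"array"},"newtons":{"type":"number"}},"required":["targets"]}

```bash
mkdir -p pics; cat > h.py <<'E'
import numpy as np, cv2
from bench import get_state, get_image, calibration, close_job, grip_point_offset
def cam(n):
    c=calibration(n);K=np.array([[c['fx'],0,c['cx']],[0,c['fy'],c['cy']],[0,0,1]]);return K,np.array(c['rvec'],float),np.array(c['tvec'],float)
def ray(n,u,v):
    K,r,t=cam(n);R=cv2.Rodrigues(r)[0];return -R.T@t,R.T@np.linalg.inv(K)@np.array([u,v,1.])
def onz(n,u,v,z):
    o,d=ray(n,u,v);return o+d*(z-o[2])/d[2]
def st():
    s=get_state();print(s['time'],np.round(s['position'],4),'\n',np.round(cv2.Rodrigues(np.array(s['tool_rot'],float))[0],3),'\nF',np.round(s['ft_force'],2),'w',s['grip_width'],'q',np.round(s['joint_positions'],3));return s
def proj(n,p):
    K,r,t=cam(n);return cv2.projectPoints(np.array(p,float).reshape(-1,1,3),r,t,K,None)[0][:,0]
E
python3 - <<'E'
from h import *
st()
a=get_image('scene');b=get_image('top')
cv2.imwrite('pics/s0.png',a);cv2.imwrite('pics/t0.png',b)
for n in('scene','top'):print(ray(n,280,210))
E
```

```text
0.0 [ 0.2292 -0.6076  0.2215] 
 [[-0.001  0.936  0.353]
 [ 0.002  0.353 -0.936]
 [-1.    -0.    -0.002]] 
F [-0.23  0.22 -0.62] w 0.999114037900063 q [ 1.224  0.322 -0.07   1.452  0.023  1.371 -0.057]
(array([ 1.32320031, -0.15463464,  1.02404739]), array([-0.62386209,  0.08195335, -0.77723832]))
(array([ 0.45010201, -0.06461851,  1.49462802]), array([ 0.07848433,  0.00858131, -0.99699814]))
```

View pics/s0.png

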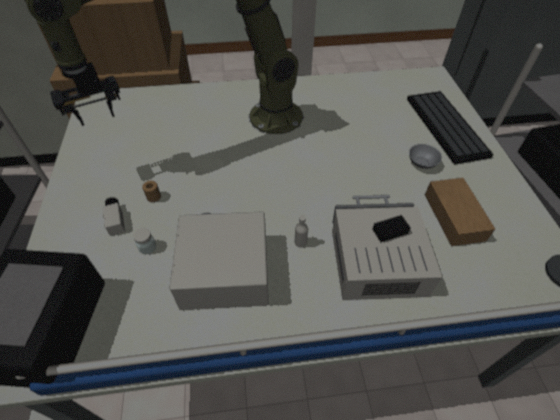

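View pics/t0.png

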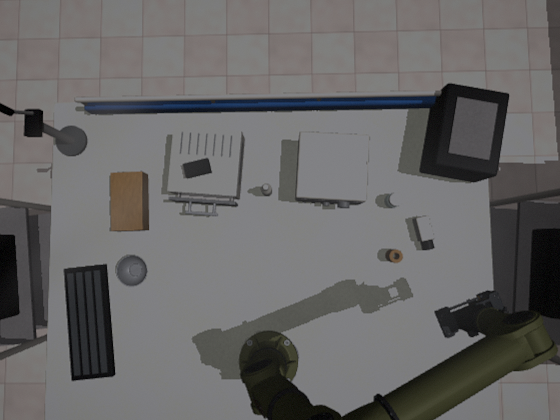

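The scene and top views show the printer on the robot's left: scene about (385,250), top about (204,165). The handle is near (198,205) in the top view. I'll enlarge it.

```bash
python3 - <<'E'
from h import *
a=cv2.imread('pics/t0.png')[115:225,150:285];b=cv2.imread('pics/s0.png')[185:305,320:450]
f=lambda x:cv2.convertScaleAbs(cv2.resize(x,None,fx=x and 1 or 1) if 0 else x,alpha=1.6)
A=cv2.resize(f(a),(390*1,318),interpolation=cv2.INTER_CUBIC);B=cv2.resize(f(b),(390,360),interpolation=cv2.INTER_CUBIC)
A=cv2.copyMakeBorder(A,0,42,0,0,cv2.BORDER_CONSTANT);cv2.imwrite('pics/c0.png',np.hstack([A,B]))
E
```

```text
(no output)
```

View pics/c0.png

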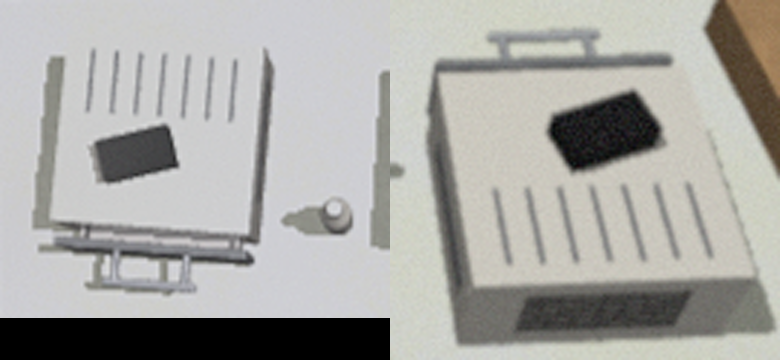

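```bash
python3 - <<'E'
from h import *
T=lambda x,y:(150+x/2.889,115+y/2.891);S=lambda x,y:(320+(x-390)/3,185+y/3)
print('grip',grip_point_offset if not callable(grip_point_offset) else grip_point_offset())
for n,p in dict(RL=(63,52),RR=(268,52),FR=(252,241),FL=(52,222)).items(): print(n,onz('top',*T(*p),.115).round(3))
for n,p in dict(barL=(102,284),barR=(195,290)).items(): print(n,onz('top',*T(*p),.086).round(3))
for n,p in dict(pL=(55,240),pR=(252,260)).items(): print(n,onz('top',*T(*p),.101).round(3))
for n,p in dict(barR=(490,37),barL=(598,35)).items(): print('scene',n,onz('scene',*S(*p),.086).round(3))
for n,p in dict(FR=(437,68),FL=(680,60),BR=(470,290),BL=(758,278)).items(): print('scene',n,onz('scene',*S(*p),.115).round(3))
for n,p in dict(pR=(437,64),pL=(671,58)).items(): print('scene',n,onz('scene',*S(*p),.101).round(3))
E
```

```text
grip 0.0187
RL [0.845 0.338 0.115]
RR [0.84  0.079 0.115]
FR [0.602 0.1   0.115]
FL [0.629 0.35  0.115]
barL [0.553 0.294 0.086]
barR [0.544 0.176 0.086]
pL [0.608 0.35  0.101]
pR [0.58  0.102 0.101]
scene barR [0.548 0.182 0.086]
scene barL [0.559 0.296 0.086]
scene FR [0.605 0.108 0.115]
scene FL [0.626 0.354 0.115]
scene BR [0.853 0.083 0.115]
scene BL [0.874 0.336 0.115]
scene pR [0.589 0.114 0.101]
scene pL [0.611 0.354 0.101]
```

play_rows(targets=[{"claw": 1,"linear": [0,0,0],"rotation": [0.072,0,0]},{"claw": 1,"linear": [0,0,0],"rotation": [0.072,0,0]},{"claw": 1,"linear": [0,0,0],"rotation": [0.072,0,0]},{"claw": 1,"linear": [0,0,0],"rotation": [0.072,0,0]},{"claw": 1,"linear": [0,0.5,-1],"rotation": [0,0,0]},{"claw": 1,"linear": [0,0.5,-1],"rotation": [0,0,0]},{"claw": 1,"linear": [0,0.5,-1],"rotation": [0,0,0]},{"claw": 1,"linear": [0,0.5,-1],"rotation": [0,0,0]},{"claw": 1,"linear": [0,0.5,-1],"rotation": [0,0,0]},{"claw": 1,"linear": [0,0.5,-1],"rotation": [0,0,0]}], newtons=15)

```text
time: 0.93
position: [0.3151, -0.4658, 0.2139]
tool_rot: [1.306, 1.159, -1.309]
ft_force: [0.7, -0.2, -0.7]
grip_width: 0.323
```

```bash
python3 -c "
from h import *;st()"
```

```text
0.9333 [ 0.3151 -0.4658  0.2139] 
 [[-0.01   0.991 -0.13 ]
 [ 0.009 -0.13  -0.991]
 [-1.    -0.011 -0.008]] 
F [ 0.75 -0.23 -0.74] w 0.323493912095872 q [ 1.017  0.154 -0.1    1.672  0.018  1.33  -0.788]
```

play_rows(targets=[{"claw": 1,"linear": [0,0.4,-1],"rotation": [-0.024,0,0]},{"claw": 1,"linear": [0,0.4,-1],"rotation": [0,0,0]},{"claw": 1,"linear": [0,0.4,-1],"rotation": [0,0,0]},{"claw": 1,"linear": [0,0.4,-1],"rotation": [0,0,0]},{"claw": 1,"linear": [0,0.4,-1],"rotation": [0,0,0]},{"claw": 1,"linear": [0,0.4,-1],"rotation": [0,0,0]},{"claw": 1,"linear": [0,0.4,-1],"rotation": [0,0,0]},{"claw": 1,"linear": [0,0.4,-1],"rotation": [0,0,0]},{"claw": 1,"linear": [0,0.4,-1],"rotation": [0,0,0]},{"claw": 1,"linear": [0,0.4,-1],"rotation": [0,0,0]}])

```text
time: 1.77
position: [0.441, -0.2111, 0.211]
tool_rot: [1.277, 1.187, -1.282]
ft_force: [0.1, -0.8, 0.3]
grip_width: 0.003
```

play_rows(targets=[{"claw": 1,"linear": [0,0.3,-1],"rotation": [0,0,0]},{"claw": 1,"linear": [0,0.3,-1],"rotation": [0,0,0]},{"claw": 1,"linear": [0,0.3,-1],"rotation": [0,0,0]},{"claw": 1,"linear": [0,0.3,-1],"rotation": [0,0,0]},{"claw": 1,"linear": [0,0.3,-1],"rotation": [0,0,0]},{"claw": 1,"linear": [0,0.3,-1],"rotation": [0,0,0]},{"claw": 1,"linear": [0,0.3,-1],"rotation": [0,0,0]},{"claw": 1,"linear": [0,0.3,-1],"rotation": [0,0,0]},{"claw": 1,"linear": [0,0.3,-1],"rotation": [0,0,0]},{"claw": 1,"linear": [0,0.3,-1],"rotation": [0,0,0]}])

```text
time: 2.6
position: [0.5387, 0.0442, 0.2094]
tool_rot: [1.274, 1.19, -1.287]
ft_force: [0.2, -0.1, 0.2]
grip_width: 0.004
```

```bash
python3 -c "
from h import *;st()"
```

```text
2.6 [0.5387 0.0442 0.2094] 
 [[-0.021  0.996 -0.091]
 [ 0.013 -0.091 -0.996]
 [-1.    -0.022 -0.011]] 
F [ 0.23 -0.08  0.18] w 0.0037469288335716627 q [ 0.429  0.152 -0.602  1.708  0.072  1.327 -1.848]
```

play_rows(targets=[{"claw": 1,"linear": [0,-0.15,-1],"rotation": [0,0,0]},{"claw": 1,"linear": [0,-0.15,-1],"rotation": [0,0,0]},{"claw": 1,"linear": [0,-0.15,-1],"rotation": [0,0,0]},{"claw": 1,"linear": [0,-0.15,-1],"rotation": [0,0,0]},{"claw": 1,"linear": [0,-0.15,-1],"rotation": [0,0,0]},{"claw": 1,"linear": [0,-0.15,-1],"rotation": [0,0,0]},{"claw": 1,"linear": [0,0,0],"rotation": [0,0,0]}])

```text
time: 3.18
position: [0.5272, 0.2088, 0.2087]
tool_rot: [1.27, 1.2, -1.284]
ft_force: [-0.7, -0.1, 0.2]
grip_width: 0.004
```

```bash
cat >> h.py <<'E'
def wray(s,u,v):
    c=calibration('wrist');H=np.array(c['hand_eye']);x,y=(u-c['cx'])/c['fx'],(v-c['cy'])/c['fy'];r=np.hypot(x,y)
    d=np.array([x/r*np.sin(r),y/r*np.sin(r),np.cos(r)]);R=cv2.Rodrigues(np.array(s['tool_rot'],float))[0]
    return np.array(s['position'])+R@H[:3,3],R@H[:3,:3]@d
def wonz(s,u,v,z):
    o,d=wray(s,u,v);return o+d*(z-o[2])/d[2]
def wproj(s,p):
    c=calibration('wrist');H=np.array(c['hand_eye']);R=cv2.Rodrigues(np.array(s['tool_rot'],float))[0]
    q=H[:3,:3].T@(R.T@(np.array(p)-np.array(s['position']))-H[:3,3]);r=np.hypot(q[0],q[1]);t=np.arctan2(r,q[2])
    return np.array([c['cx']+c['fx']*t*q[0]/r,c['cy']+c['fy']*t*q[1]/r])
E
python3 - <<'E'
from h import *
s=st();im=get_image('wrist');cv2.imwrite('pics/w1.png',im)
print(wproj(s,[.556,.295,.086]),wproj(s,[.546,.179,.086]))
E
```

```text
3.1833 [0.5272 0.2088 0.2087] 
 [[-0.026  0.996 -0.085]
 [ 0.017 -0.084 -0.996]
 [-1.    -0.028 -0.015]] 
F [-0.75 -0.05  0.17] w 0.003830813466984267 q [ 0.209  0.231 -0.71   1.645  0.126  1.337 -2.174]
[185.12158601 177.62407616] [313.47445171 177.47825   ]
```

View pics/w1.png

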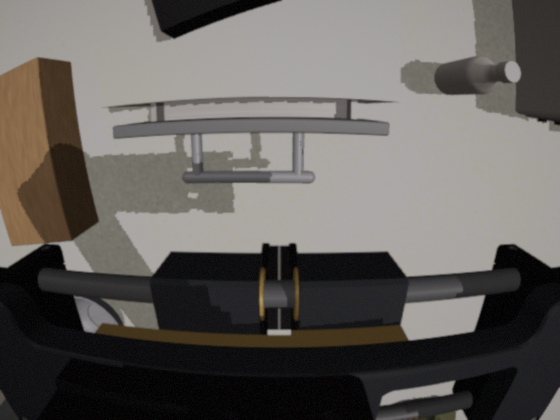

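The bar sits at (185..313, 177), exactly where predicted, with the front panel at v≈127. Next I'll work out the gap centre.

```bash
python3 - <<'E'
from h import *
s=get_state()
b=[wonz(s,188,177,.086),wonz(s,310,177,.086)];p=[wonz(s,u,v,.101) for u,v in((115,137),(388,133),(250,131))]
print(np.round(b,4),np.round(p,4))
c=(b[0]+b[1])/2; d=b[0]-b[1];print('yaw',np.degrees(np.arctan2(-d[0],d[1])),c)
th=np.radians(-5.2);px=np.array([np.cos(th),np.sin(th)]);print('panel gap',[(q[:2]-c[:2])@px for q in p])
tgt=c[:2]+.021*px;print(tgt,'tool shift',cv2.Rodrigues(np.array(s['tool_rot']))[0].T@(np.r_[tgt,.2]-s['position']))
E
```

```text
[[0.5571 0.2889 0.086 ]
 [0.5472 0.179  0.086 ]] [[0.604  0.3491 0.101 ]
 [0.5839 0.1111 0.101 ]
 [0.593  0.2262 0.101 ]]
yaw -5.132875157260841 [0.55211849 0.23396597 0.086     ]
panel gap [np.float64(0.04122339391975175), np.float64(0.04274161759824279), np.float64(0.04142174869000498)]
[0.57303207 0.23206269] tool shift [ 0.00758867  0.04312741 -0.02967482]
```

play_rows(targets=[{"claw": 1,"linear": [0,0.95,-0.6],"rotation": [0,0,0]},{"claw": 1,"linear": [0,0.95,-0.6],"rotation": [0,0,0]},{"claw": 1,"linear": [1,0,0],"rotation": [0,0,0]},{"claw": 1,"linear": [1,0,0],"rotation": [0,0,0]},{"claw": 1,"linear": [1,0,0],"rotation": [0,0,0]},{"claw": 1,"linear": [0.4,0,0],"rotation": [0,0,0]},{"claw": 1,"linear": [0,0,0],"rotation": [0,0,0]}])

```text
time: 3.82
position: [0.5793, 0.2252, 0.1171]
tool_rot: [1.269, 1.188, -1.295]
ft_force: [-1.0, -0.0, 0.8]
grip_width: 0.004
```

```bash
python3 -c "
from h import *;s=st();print(cv2.Rodrigues(np.array(s['tool_rot']))[0].T@(np.r_[.5733,.232,.07]-s['position']))"
```

```text
3.8167 [0.5793 0.2252 0.1171] 
 [[-0.027  0.995 -0.093]
 [ 0.007 -0.093 -0.996]
 [-1.    -0.027 -0.005]] 
F [-0.96 -0.03  0.8 ] w 0.003661990469380553 q [ 0.125  0.428 -0.67   1.613  0.258  1.216 -2.261]
[ 0.0472795  -0.00528468 -0.00594522]
```

play_rows(targets=[{"claw": 1,"linear": [0,-0.2,-0.25],"rotation": [0,0,0]},{"claw": 1,"linear": [0,0,0],"rotation": [0,0,0]}])

```text
time: 3.98
position: [0.5748, 0.2305, 0.1175]
tool_rot: [1.27, 1.187, -1.299]
ft_force: [-0.7, 0.2, 0.6]
grip_width: 0.005
```

play_rows(targets=[{"claw": 1,"linear": [0.5,0,0],"rotation": [0,0,0]},{"claw": 1,"linear": [0.5,0,0],"rotation": [0,0,0]},{"claw": 1,"linear": [0.5,0,0],"rotation": [0,0,0]},{"claw": 1,"linear": [0.4,0,0],"rotation": [0,0,0]},{"claw": 1,"linear": [0,0,0],"rotation": [0,0,0]}])

```text
time: 4.4
position: [0.5761, 0.2316, 0.0702]
tool_rot: [1.275, 1.182, -1.292]
ft_force: [0.4, 0.4, -0.2]
grip_width: 0.008
```

play_rows(targets=[{"claw": 1,"linear": [0,-0.4,0],"rotation": [0,0,0]},{"claw": 1,"linear": [0,-0.4,0],"rotation": [0,0,0]},{"claw": 1,"linear": [0,-0.4,0],"rotation": [0,0,0]},{"claw": 1,"linear": [0,-0.4,0],"rotation": [0,0,0]},{"claw": 1,"linear": [0,-0.4,0],"rotation": [0,0,0]},{"claw": 1,"linear": [0,-0.4,0],"rotation": [0,0,0]},{"claw": 1,"linear": [0,-0.4,0],"rotation": [0,0,0]},{"claw": 1,"linear": [0,-0.4,0],"rotation": [0,0,0]}])

```text
time: 5.07
position: [0.4968, 0.2378, 0.0704]
tool_rot: [1.284, 1.174, -1.287]
ft_force: [4.1, 0.9, -3.5]
grip_width: 0.005
```

```bash
python3 -c "
from h import *;st()"
```

```text
5.0667 [0.4968 0.2378 0.0704] 
 [[-0.01   0.995 -0.1  ]
 [ 0.009 -0.1   -0.995]
 [-1.    -0.011 -0.008]] 
F [ 4.13  0.89 -3.54] w 0.004545711238460485 q [ 0.129  0.322 -0.708  1.848  0.224  1.06  -2.335]
```

play_rows(targets=[{"claw": 1,"linear": [0,-0.4,0],"rotation": [0,0,0]},{"claw": 1,"linear": [0,-0.4,0],"rotation": [0,0,0]},{"claw": 1,"linear": [0,-0.4,0],"rotation": [0,0,0]},{"claw": 1,"linear": [0,-0.25,0],"rotation": [0,0,0]},{"claw": 1,"linear": [0,-0.25,0],"rotation": [0,0,0]}])

```text
time: 5.48
position: [0.4546, 0.2415, 0.0716]
tool_rot: [1.29, 1.165, -1.275]
ft_force: [34.0, 1.2, -27.6]
grip_width: 0.008
```

play_rows(targets=[{"claw": 1,"linear": [0,-0.25,0],"rotation": [0,0,0]},{"claw": 1,"linear": [0,-0.25,0],"rotation": [0,0,0]}])

```text
time: 5.65
position: [0.4552, 0.2412, 0.0731]
tool_rot: [1.31, 1.148, -1.254]
ft_force: [20.7, -0.5, -15.7]
grip_width: 0.007
```

play_rows(targets=[{"claw": 1,"linear": [0,-0.25,0],"rotation": [0,0,0]},{"claw": 1,"linear": [0,-0.25,0],"rotation": [0,0,0]}])

```text
time: 5.82
position: [0.4554, 0.241, 0.0749]
tool_rot: [1.33, 1.132, -1.234]
ft_force: [20.5, 1.2, -14.3]
grip_width: 0.007
```

play_rows(targets=[{"claw": 1,"linear": [0,0.15,0],"rotation": [0,0,0]},{"claw": 1,"linear": [0,0.0,0],"rotation": [0,0,0]}])

```text
time: 5.98
position: [0.4591, 0.24, 0.0757]
tool_rot: [1.332, 1.13, -1.235]
ft_force: [0.7, -0.5, -0.2]
grip_width: 0.008
```

```bash
python3 -c "
from h import *;st()"
```

```text
5.9833 [0.4591 0.24   0.0757] 
 [[ 0.058  0.992 -0.108]
 [ 0.02  -0.109 -0.994]
 [-0.998  0.056 -0.026]] 
F [ 0.71 -0.47 -0.2 ] w 0.008391274028502933 q [ 0.149  0.188 -0.742  1.976  0.173  0.973 -2.354]
```

play_rows(targets=[{"claw": 1,"linear": [-1,0.06,0],"rotation": [0,0,0]},{"claw": 1,"linear": [-1,0.06,0],"rotation": [0,0,0]},{"claw": 1,"linear": [-1,0.06,0],"rotation": [0,0,-0.036]},{"claw": 0.4,"linear": [-1,0,0],"rotation": [0,0,0]},{"claw": 0.4,"linear": [-1,0,0],"rotation": [0.01,0,0]},{"claw": 0.4,"linear": [-0.6,0,0],"rotation": [0,0,0]},{"claw": 0.4,"linear": [0,0,0],"rotation": [0,0,0]},{"claw": 0.4,"linear": [0,0,0],"rotation": [0,0,0]}])

```text
time: 6.65
position: [0.4426, 0.241, 0.2185]
tool_rot: [1.293, 1.194, -1.307]
ft_force: [0.6, -0.0, -0.9]
grip_width: 0.298
```

```bash
python3 - <<'E'
from h import *
s=st();im=get_image('wrist');cv2.imwrite('pics/w2.png',cv2.convertScaleAbs(im,alpha=1.4))
cv2.imwrite('pics/t2.png',get_image('top'))
th=np.radians(-5.2);px=np.array([np.cos(th),np.sin(th)]);py=np.array([-px[1],px[0]])
c=np.array([.5521,.234])-.12*px;ax=c+.177*px;q0=.75
print('bar',c,wproj(s,np.r_[c,.086]))
r=ax+.08*(-np.cos(q0)*px-np.sin(q0)*py);print('roller',r,wproj(s,np.r_[r,.088]))
E
```

```text
6.65 [0.4426 0.241  0.2185] 
 [[-0.032  0.993 -0.114]
 [ 0.023 -0.113 -0.993]
 [-0.999 -0.034 -0.02 ]] 
F [ 0.63 -0.   -0.85] w 0.29778334310502097 q [ 0.206  0.067 -0.754  1.776  0.01   1.332 -2.234]
bar [0.43259387 0.24487591] [279.53847944 207.2296835 ]
roller [0.54562891 0.17983246] [338.68958168  78.12936867]
```

View pics/w2.png

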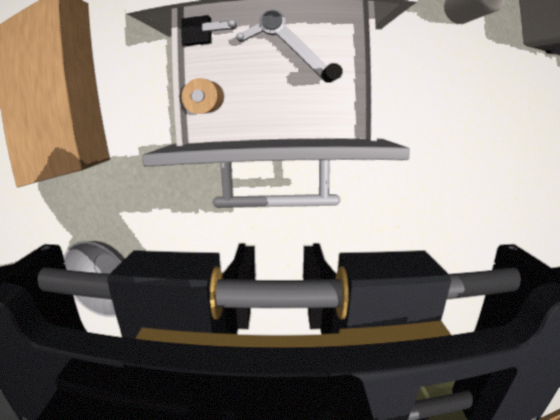

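The drawer is out. The roller top is at (333,72), the pivot at (272,22) and the bar centre at (277,201). Next I'll work out the roller position and check the drawer travel.

```bash
python3 - <<'E'
from h import *
s=get_state()
th=np.radians(-5.2);px=np.array([np.cos(th),np.sin(th)]);py=np.array([-px[1],px[0]])
b=wonz(s,277,201,.086)[:2];r=wonz(s,333,71,.088)[:2];a=wonz(s,272,22,.05)[:2];co=wonz(s,200,96,.062)[:2]
print('bar',b,'roller',r,'axis',a,'core',co)
f=np.array([.6155,.229]);print('bar-front',(f-b)@px,'travel',(np.array([.5521,.234])-b)@px)
for n,p in(('roller',r),('axis',a),('core',co)):print(n,'rel bar',(p-b)@px,(p-b)@py)
R=cv2.Rodrigues(np.array(s['tool_rot']))[0]
print('to roller tool', R.T@(np.r_[r,.2]-s['position']))
E
```

```text
bar [0.43897994 0.24623381] roller [0.55213582 0.18409917] axis [0.61252647 0.23226351] core [0.54617824 0.30986694]
bar-front 0.1773555218269668 travel 0.11376328805372535
roller rel bar 0.11832160138545529 -0.05162330770116595
axis rel bar 0.17409844590971738 0.0018161701402977237
core rel bar 0.10098988360164106 0.07308689797673329
to roller tool [0.01273926 0.11585812 0.04420448]
```

play_rows(targets=[{"claw": 0.45,"linear": [0,0,0],"rotation": [-0.014,-0.0127,0.0217]},{"claw": 0.45,"linear": [0,0.9,0.35],"rotation": [0,0,0]},{"claw": 0.45,"linear": [0,0.9,0.35],"rotation": [0,0,0]},{"claw": 0.45,"linear": [0,0.9,0.35],"rotation": [0,0,0]},{"claw": 0.45,"linear": [0,0.9,0.35],"rotation": [0,0,0]},{"claw": 0.45,"linear": [0,0.9,0.35],"rotation": [0,0,0]},{"claw": 0.45,"linear": [0,0,0],"rotation": [0,0,0]}])

```text
time: 7.33
position: [0.5451, 0.186, 0.2055]
tool_rot: [1.253, 1.177, -1.287]
ft_force: [0.7, -1.2, -0.2]
grip_width: 0.547
```

```bash
python3 -c "
from h import *;s=st();print(cv2.Rodrigues(np.array(s['tool_rot']))[0].T@(np.r_[.552,.183,.054]-s['position']));print(np.round(calibration('wrist')['hand_eye'],3))"
```

```text
7.3333 [0.5451 0.186  0.2055] 
 [[-0.019  0.997 -0.081]
 [-0.008 -0.081 -0.997]
 [-1.    -0.019  0.01 ]] 
F [ 0.75 -1.2  -0.22] w 0.5467170103396902 q [ 0.219  0.254 -0.696  1.626  0.165  1.343 -2.154]
[0.15133315 0.00996356 0.00092048]
[[ 0.001 -0.276  0.961 -0.162]
 [ 0.001 -0.961 -0.276  0.076]
 [ 1.     0.001 -0.001 -0.001]
 [ 0.     0.     0.     1.   ]]
```

play_rows(targets=[{"claw": 0.45,"linear": [0.9,0.3,0],"rotation": [0,0,0]},{"claw": 0.45,"linear": [0.9,0.1,0],"rotation": [0,0,0]},{"claw": 0.45,"linear": [0.9,0,0],"rotation": [0,0,0]},{"claw": 0.45,"linear": [0.9,0,0],"rotation": [0,0,0]},{"claw": 0.45,"linear": [0,0,0],"rotation": [0,0,0]}])

```text
time: 7.75
position: [0.5482, 0.1843, 0.1049]
tool_rot: [1.247, 1.187, -1.298]
ft_force: [-0.9, -0.5, -0.4]
grip_width: 0.55
```

```bash
python3 - <<'E'
from h import *
s=st();print(cv2.Rodrigues(np.array(s['tool_rot']))[0].T@(np.r_[.552,.183,.054]-s['position']))
cv2.imwrite('pics/w3.png',cv2.convertScaleAbs(get_image('wrist'),alpha=1.4))
E
```

```text
7.75 [0.5482 0.1843 0.1049] 
 [[-0.033  0.996 -0.081]
 [-0.008 -0.082 -0.997]
 [-0.999 -0.032  0.011]] 
F [-0.92 -0.45 -0.44] w 0.5499534316126723 q [ 0.195  0.357 -0.673  1.725  0.23   1.177 -2.197]
[0.05073    0.00558201 0.00048239]
```

View pics/w3.png

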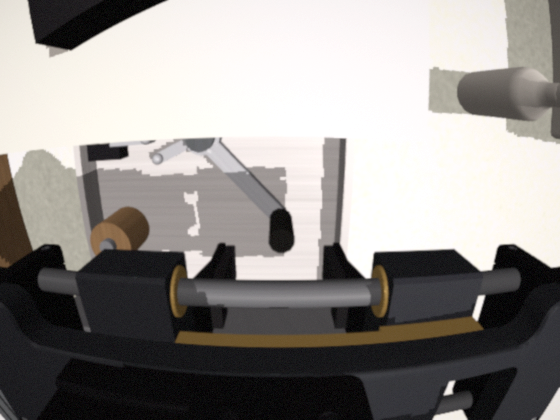

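The roller at (282,232) is centred between the fingers (about 225 and 335). I'll descend around it.

play_rows(targets=[{"claw": 0.45,"linear": [0.5,0.28,0],"rotation": [0,0,0.02]},{"claw": 0.45,"linear": [0.5,0,0],"rotation": [0,0,0]},{"claw": 0.45,"linear": [0.5,0,0],"rotation": [0,0,0]},{"claw": 0.45,"linear": [0.45,0,0],"rotation": [0,0,0]},{"claw": 0.45,"linear": [0,0,0],"rotation": [0,0,0]}])

```text
time: 8.22
position: [0.5556, 0.1861, 0.0582]
tool_rot: [1.262, 1.163, -1.269]
ft_force: [-0.5, -1.9, -0.1]
grip_width: 0.554
```

```bash
python3 -c "
from h import *;s=st();print(cv2.Rodrigues(np.array(s['tool_rot']))[0].T@(np.r_[.552,.183,.054]-s['position']))"
```

```text
8.2167 [0.5556 0.1861 0.0582] 
 [[ 0.002  0.997 -0.079]
 [-0.008 -0.079 -0.997]
 [-1.     0.003  0.008]] 
F [-0.48 -1.92 -0.09] w 0.5536361947803079 q [ 0.173  0.399 -0.655  1.777  0.284  1.062 -2.235]
[ 0.00422503 -0.00339261  0.00333775]
```

play_rows(targets=[{"claw": 0.45,"linear": [0.12,-0.12,0.1],"rotation": [0,0,0]},{"claw": 1,"linear": [0,0,0],"rotation": [0,0,0]},{"claw": 1,"linear": [0,0,0],"rotation": [0,0,0]},{"claw": 1,"linear": [0,0,0],"rotation": [0,0,0]},{"claw": 1,"linear": [0,0,0],"rotation": [0,0,0]},{"claw": 1,"linear": [0,0,0],"rotation": [0,0,0]}], newtons=15)

```text
time: 8.72
position: [0.5533, 0.1843, 0.0568]
tool_rot: [1.264, 1.162, -1.268]
ft_force: [-0.3, 0.0, 0.5]
grip_width: 0.251
```

```bash
python3 -c "
from h import *;s=st()
th=np.radians(-5.2);px=np.array([np.cos(th),np.sin(th)]);py=np.array([-px[1],px[0]])
P=np.array(s['position'])[:2]
ax=P+.08*np.array(np.cos(.75)*px+np.sin(.75)*py);print('axis from grip',ax)
for q in(.15,.3,.45,.6,.8):
  r=.08*(-np.array([np.cos(.75-q)-np.cos(.75),np.sin(.75-q)-np.sin(.75)]));print(q,r)
"
```

```text
8.7167 [0.5533 0.1843 0.0568] 
 [[ 0.004  0.997 -0.079]
 [-0.007 -0.079 -0.997]
 [-1.     0.004  0.007]] 
F [-0.27  0.02  0.54] w 0.25137097752302184 q [ 0.178  0.393 -0.656  1.786  0.282  1.055 -2.233]
axis from grip [0.61656149 0.23325544]
0.15 [-0.00749174  0.0093597 ]
0.3 [-0.01350066  0.01973386]
0.45 [-0.01789181  0.03088948]
0.6 [-0.02056658  0.04257605]
0.8 [-0.02136491  0.05852943]
```

play_rows(targets=[{"claw": 1,"linear": [0,0,0],"rotation": [0,0,0]},{"claw": 1,"linear": [0,0,0],"rotation": [0,0,0]},{"claw": 1,"linear": [0,0,0],"rotation": [0,0,0]}])

```text
time: 8.97
position: [0.5533, 0.1822, 0.057]
tool_rot: [1.262, 1.16, -1.271]
ft_force: [-0.8, 0.6, -0.6]
grip_width: 0.18
```

play_rows(targets=[{"claw": 1,"linear": [0,-0.28,-0.45],"rotation": [0,0,0]},{"claw": 1,"linear": [0,-0.28,-0.45],"rotation": [0,0,0]},{"claw": 1,"linear": [0,-0.25,-0.5],"rotation": [0,0,0]}])

```text
time: 9.22
position: [0.5385, 0.2041, 0.0566]
tool_rot: [1.255, 1.138, -1.289]
ft_force: [7.0, -23.6, 2.3]
grip_width: 0.181
```

play_rows(targets=[{"claw": 1,"linear": [0,-0.2,-0.5],"rotation": [0,0,0]},{"claw": 1,"linear": [0,-0.15,-0.5],"rotation": [0,0,0]}])

```text
time: 9.38
position: [0.5348, 0.2151, 0.0564]
tool_rot: [1.246, 1.115, -1.306]
ft_force: [-4.3, -12.9, 9.6]
grip_width: 0.182
```

```bash
cat >> h.py <<'E'
def q():
    s=st();th=np.radians(-5.2);px=np.array([np.cos(th),np.sin(th)]);py=np.array([-px[1],px[0]])
    P=np.array(s['position'])[:2]
    for ax in(np.array([.439,.2462])+.177*px,np.array([.5533,.1822])+.08*(np.cos(.75)*px+np.sin(.75)*py)):
        d=P-ax;a,b=d@px,d@py;print('r',np.hypot(a,b),'q',.75-np.arctan2(-b,-a))
    F=np.array(s['ft_force'])[:2];print('Fpx,py',F@px,F@py)
    return s
E
python3 -c "
from h import *;q()"
```

```text
9.3833 [0.5348 0.2151 0.0564] 
 [[ 0.002  0.995 -0.103]
 [-0.054 -0.103 -0.993]
 [-0.999  0.007  0.054]] 
F [ -4.31 -12.86   9.56] w 0.18230523632508341 q [ 0.088  0.396 -0.655  1.785  0.323  1.085 -2.364]
r 0.08184454151893401 q 0.4745880690503009
r 0.0832833599544294 q 0.4650607304200481
Fpx,py -3.1272261369352283 -13.201199772331178
```

play_rows(targets=[{"claw": 1,"linear": [0,0,-0.5],"rotation": [0,0.015,0]},{"claw": 1,"linear": [0,0,-0.5],"rotation": [0,0.015,0]},{"claw": 1,"linear": [0,0,-0.5],"rotation": [0,0.015,0]}])

```text
time: 9.63
position: [0.5375, 0.2416, 0.0566]
tool_rot: [1.289, 1.149, -1.289]
ft_force: [-3.7, -9.2, 6.5]
grip_width: 0.179
```

```bash
python3 -c "
from h import *;q()"
```

```text
9.6333 [0.5375 0.2416 0.0566] 
 [[ 0.003  0.994 -0.11 ]
 [-0.004 -0.11  -0.994]
 [-1.     0.004  0.004]] 
F [-3.73 -9.21  6.54] w 0.1787289551874625 q [ 0.085  0.41  -0.669  1.771  0.293  1.06  -2.37 ]
r 0.07857835680576312 q 0.8054100683029185
r 0.07968713735447248 q 0.7901427432960304
Fpx,py -2.882548527536133 -9.510884827713594
```

play_rows(targets=[{"claw": 1,"linear": [0,-0.08,-0.15],"rotation": [0,0,0]},{"claw": 1,"linear": [0,-0.05,-0.15],"rotation": [0,0,0]}])

```text
time: 9.8
position: [0.537, 0.2419, 0.0567]
tool_rot: [1.285, 1.137, -1.298]
ft_force: [0.1, -8.4, 2.9]
grip_width: 0.178
```

```bash
python3 - <<'E'
from h import *
q();cv2.imwrite('pics/w4.png',cv2.convertScaleAbs(get_image('wrist'),alpha=1.4))
t=get_image('top');cv2.imwrite('pics/t4.png',t)
a=cv2.convertScaleAbs(t[110:270,90:290],alpha=1.5);cv2.imwrite('pics/c4.png',np.vstack([cv2.resize(cv2.imread('pics/w4.png'),(320,240)),]) if 0 else np.hstack([cv2.imread('pics/w4.png')[:, 60:460],cv2.resize(a,(400,420)) ]))
q()
E
```

```text
9.8 [0.537  0.2419 0.0567] 
 [[ 0.004  0.993 -0.116]
 [-0.015 -0.116 -0.993]
 [-1.     0.006  0.015]] 
F [ 0.07 -8.43  2.93] w 0.1782362370648226 q [ 0.074  0.411 -0.665  1.768  0.303  1.068 -2.387]
r 0.07911024445114563 q 0.8083667946332673
r 0.08021541128371394 q 0.7931595577922056
Fpx,py 0.8302716552252942 -8.389306683368588
9.9 [0.537  0.2421 0.0567] 
 [[ 0.004  0.993 -0.115]
 [-0.015 -0.115 -0.993]
 [-1.     0.006  0.015]] 
F [ 0.48 -8.17  2.49] w 0.17781589860941086 q [ 0.073  0.411 -0.665  1.768  0.303  1.068 -2.387]
r 0.07913784760443547 q 0.8106838951142972
r 0.0802402208093253 q 0.7954497516341363
Fpx,py 1.2151203290403967 -8.090146624072156
```

View pics/c4.png

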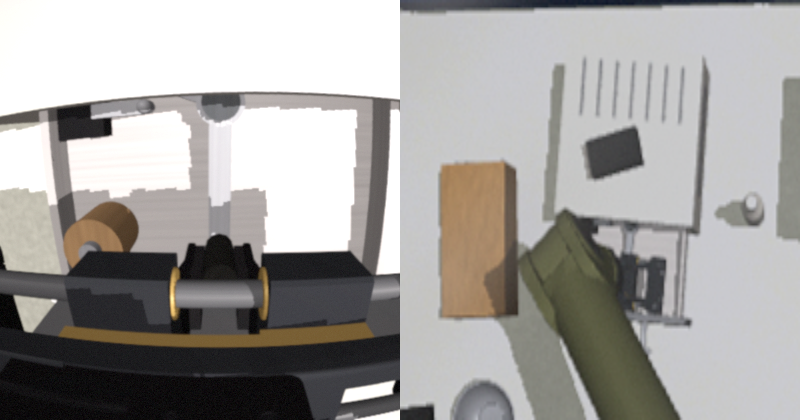

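The lever now points straight forward and the roller is between the pads. The bystanders look unmoved. I'll compare the drawer's visible right end, before against after.

```bash
python3 - <<'E'
from h import *
a=cv2.imread('pics/t2.png',0);b=cv2.imread('pics/t4.png',0)
p=np.r_[np.array([.439,.2462])+.04*np.array([.996,-.091])-.115*np.array([.091,.996]),.101];u=proj('top',p)[0].round().astype(int);print(u)
for n,i in(('t2',a),('t4',b)):print(n,i[u[1]-9:u[1]+9,u[0]-2:u[0]+3].mean(1).round().astype(int))
o=cv2.imread('pics/t0.png',0)
for n,(x,y) in dict(glove=(128,201),bottle=(266,189),bowl=(131,270),cam=(424,232),core=(394,255),jar=(387,200),case=(197,168)).items():
    s=np.s_[y-16:y+16,x-16:x+16];print(n,cv2.phaseCorrelate(np.float32(o[s]),np.float32(b[s])))
E
```

```text
[230 236]
t2 [106 107 109 110 108  98  85  82  92 121 135 133 133 133 133 133 133 133]
t4 [105 107 109  99  85  82  69 111 136 134 133 133 133 133 133 133 134 133]
glove ((0.3956595955113702, -0.2342345419928904), 0.6834182348102331)
bottle ((-0.011465194845328597, -0.013910202919248604), 0.9805982992984354)
bowl ((0.08773312763358376, 0.0015543447200627725), 0.979701230302453)
cam ((-0.03199237221367923, -0.009382696531961443), 0.9958112267777324)
core ((0.07471360059061638, 0.0030250253109329606), 0.9822073634713888)
jar ((0.0507597444252994, -0.014565810441947491), 0.9876519909594208)
case ((-0.011533541521124846, 0.10174169751952533), 0.9994383975863457)
```

The drawer's front edge has moved inward about 1.7 px, or 5 mm, during the swing. I'll grip tighter and draw it back to the stop through the lever, keeping the sideways push on.

play_rows(targets=[{"claw": 1,"linear": [0,-0.05,-0.15],"rotation": [0,0,0]},{"claw": 1,"linear": [0,-0.15,-0.15],"rotation": [0,0,0]},{"claw": 1,"linear": [0,-0.2,-0.15],"rotation": [0,0,0]},{"claw": 1,"linear": [0,-0.2,-0.15],"rotation": [0,0,0]}], newtons=35)

```text
time: 10.23
position: [0.5314, 0.2432, 0.0567]
tool_rot: [1.283, 1.11, -1.309]
ft_force: [9.0, -8.9, -4.0]
grip_width: 0.172
```

```bash
python3 -c "
from h import *;q()"
```

```text
10.2333 [0.5314 0.2432 0.0567] 
 [[ 0.011  0.992 -0.128]
 [-0.036 -0.128 -0.991]
 [-0.999  0.016  0.034]] 
F [ 9.04 -8.93 -3.97] w 0.17161749660935305 q [ 0.053  0.402 -0.66   1.778  0.319  1.072 -2.426]
r 0.08489123281342459 q 0.8135865964495931
r 0.08598947582203316 q 0.7993342369163291
Fpx,py 9.813550751016646 -8.078242767646927
```

play_rows(targets=[{"claw": 1,"linear": [0,-0.22,-0.15],"rotation": [0,0.012,0]},{"claw": 1,"linear": [0,-0.22,-0.15],"rotation": [0,0.012,0]}])

```text
time: 10.4
position: [0.5316, 0.2431, 0.0566]
tool_rot: [1.319, 1.115, -1.285]
ft_force: [11.0, -9.0, -4.8]
grip_width: 0.169
```

```bash
python3 - <<'E'
from h import *
q();b=get_image('top');cv2.imwrite('pics/t5.png',b);b=cv2.cvtColor(b,cv2.COLOR_BGR2GRAY)
print(b[227:245,228:233].mean(1).round().astype(int))
cv2.imwrite('pics/w5.png',cv2.convertScaleAbs(get_image('wrist'),alpha=1.4))
E
```

```text
10.4 [0.5316 0.2431 0.0566] 
 [[ 0.032  0.99  -0.134]
 [-0.007 -0.134 -0.991]
 [-0.999  0.033  0.003]] 
F [10.98 -9.04 -4.83] w 0.16922374476088778 q [ 0.076  0.38  -0.668  1.806  0.299  1.027 -2.413]
r 0.08471193893906387 q 0.8130850458577612
r 0.08581080684709119 q 0.7988093795469112
Fpx,py 11.756652603316203 -8.00730576174076
[106 107 109 111 109  98  84  82  91 121 135 133 133 133 134 134 134 133]
```

play_rows(targets=[{"claw": 1,"linear": [0,-0.1,-0.16],"rotation": [0,0,0]},{"claw": 1,"linear": [0,-0.1,-0.16],"rotation": [0,0,0]},{"claw": 1,"linear": [0,-0.1,-0.16],"rotation": [0,0,0]}])

```text
time: 10.75
position: [0.5318, 0.2437, 0.0565]
tool_rot: [1.319, 1.094, -1.294]
ft_force: [4.9, -7.3, 0.0]
grip_width: 0.172
```

```bash
python3 - <<'E'
from h import *
q();b=get_image('top');cv2.imwrite('pics/t6.png',b);b=cv2.cvtColor(b,cv2.COLOR_BGR2GRAY)
print(b[227:245,228:233].mean(1).round().astype(int))
im=cv2.convertScaleAbs(get_image('wrist'),alpha=1.4);cv2.imwrite('pics/w6.png',im);q()
E
```

```text
10.75 [0.5318 0.2437 0.0565] 
 [[ 0.038  0.989 -0.145]
 [-0.021 -0.144 -0.989]
 [-0.999  0.041  0.016]] 
F [ 4.9  -7.3   0.01] w 0.17191675006558507 q [ 0.06   0.38  -0.662  1.805  0.314  1.032 -2.441]
r 0.0845514382894125 q 0.8204575109446053
r 0.08564137780681443 q 0.8060601366345795
Fpx,py 5.540936215740127 -6.830447457537595
[106 107 110 111 109  99  84  83  92 122 135 133 134 133 133 134 133 134]
10.85 [0.5319 0.2439 0.0565] 
 [[ 0.039  0.989 -0.144]
 [-0.021 -0.143 -0.989]
 [-0.999  0.041  0.016]] 
F [ 3.37 -6.86  0.45] w 0.17116090978772472 q [ 0.06   0.381 -0.662  1.804  0.315  1.032 -2.441]
r 0.08452803702163234 q 0.8228891608434364
r 0.08561501578108947 q 0.8084566879772097
Fpx,py 3.9822255751615234 -6.523714656636949
```

View pics/w6.png

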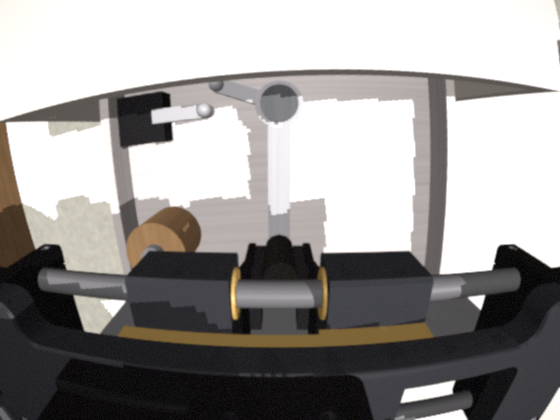

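The roller is still between the pads, with the lever running from (280,105) to (280,245), straight towards the front panel. The drawer is back at its stop, so I'm handing in.

```bash
python3 -c "
from h import *;print(close_job())"
```

```text
the job is handed in; nothing more can be done
None
```

The drawer is fully out and the tension arm is held well past its click, with the fingers still gripping the roller. I handed the job in at about 10.9 s, and no verdict came back.

- **Drawer:** I hooked the handle with closed fingers and pulled until the drawer stopped and held against about 20 N. During the swing it crept about 5 mm back in, so I pulled it out again through the lever. It then held against about 12 N, and its front edge in the top view was back where it was after the first pull. The travel measured from the pictures came to about 0.126 m against the nominal 0.13 m, which is within my measuring error. I left a pull of about 4 N on it.
- **Tension arm:** The swing works out at about 0.8 rad, against the click at 0.59. The sideways force was about 8 N at that point, matching the spring. It read 6.5–7 N in the last two readings while the pose hardly moved. The radius I computed from the swing axis (85 mm, not 80) disagreed by 5 mm at the end, probably because the roller sits slightly off-centre in the pads or the axis position is a little off.
- **Bystanders:** When I compared the top view before and after the swing, six of the seven had shifted no more than about 0.1 px. The glove box matched less well (0.4 px) because the arm and its shadow partly cover it, but it looks unmoved.

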